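# Tighten the lasting jack's lock ring with the pin spanner

### The arm

A 7-joint arm with a two-finger parallel gripper is mounted at the origin on the work surface. World frame = base frame: x ahead of the robot, y to its left, z up, the work surface at z = 0. Lengths are in m, angles in rad, forces in N, time in s.
With the tool pointing down it reaches from about 0.425 to 0.975 m from the base axis. Payload 16.7 kg.
Tool frame: the origin (TCP) lies at the very end of the fingers, on their centre line; the grasp point (between the pads) lies 19 mm behind it (manip.hold_point_z is the distance from the TCP to the grasp point, in m); z points along the fingers, y is the line along which they close (so a half turn about z gives the same grasp; the last joint's range is limited). The gripper opens to 85 mm and grips with 20 to 120 N. Pads are 22 mm wide; open, the fingers measure 114 mm over their backs; the gripper's body (76 mm by 85 mm) begins 54 mm behind the grasp point. The pads swing forward as they close: fully open they stand 13 mm farther back than shut.
Start: joints at [1.014, 0.426, 0.074, 1.606, -0.034, 1.111, -0.067], TCP at [0.267, -0.62, 0.231] pointing down, gripper open.
Joint ranges: [-2.85, 2.85], [-0.5, 2.14], [-1.23, 1.37], [0.21, 2.46], [-1.02, 4.16], [0.16, 2.05], [-2.73, 2.73]. Speed limits (rad/s): [1.89, 1.89, 2.39, 2.39, 3.01, 3.01, 3.01].

### API

Orientations are given as a rotation vector (axis times angle).
In Python, from station import manip gives the robot as it stands.
- The arm moves only by the tool servo_tool, never from a script. Its argument "commands" is a list of rows, each an object with "translation": the shift along the tool's x, y, z in cm, a list of three; "roll": the turn about the tool's z in degrees. In form: [{"translation": [x, y, z], "roll": roll}, ...]. A call has 1 to 8 rows; each row is the pose to reach, as a shift and turn from the pose commanded when the call began, along the tool's axes at that moment; what a row does not reach only later rows make up. A row lasts 1/10 s, in which the tool goes at most 50 mm and 8.59 degrees, less where a joint would pass 70% of its speed; a pose out of reach is approached as far as the arm can. A call with a gripper value outside its range is refused whole. "fingers" is the gripper command: -1 is shut, 1 is fully open, values between are in proportion, set as the call begins (left out, the last holds). The fingers move at their own pace and stop on an object; "force" is the grip in N (left out, the last holds). Time passes only in rows, so rows that repeat a pose let the fingers close. It gives the time, the measured TCP pose, the force, the opening and the grip force at its end, in the units of the state.
- manip.get_state(): the state, without advancing time (a new reading comes with each control period).
- manip.snapshot(name): name is "scene" or "top" or "wrist"; returns a dict with "img" (384x512x3 uint8, red, green, blue), "depth" (384x512 float32, m along the optical axis (not along the pixel's ray), 0 where there is no reading), "K" (3x3 intrinsics, pixels), "k1" (the pictures are not rectified: a ray, as slopes to the right and down, at radius r is drawn at 1 + k1 r^2 times it, then the intrinsics apply), "rvec" (rotation vector, rad) and "tvec" (3), from world to camera coordinates, as OpenCV has them; the wrist camera has in their place "T_tool_cam" (4x4, takes a point from camera to tool coordinates, whose origin is the TCP and whose axes are the flange's). Camera axes: x right, y down, z forward; pixel columns grow to the right and rows downward; lengths in m; the calibration is good to about 2 mm. A picture is of the moment at which its call begins: read the wrist's pose just before it.
- manip.sign_off(): hands the job in; it is judged then, once.
The state is a dict: "clock": time; "joint_pos": joint angles; "qd": joint speeds; "joint_torque": joint torques, N m; "tcp_pos": TCP position; "eef_rot": TCP orientation; "contact_force": force on the tool from outside, world axes, zero at the start; "torque": the same for the moment, N m; "grip_width": opening from 0.0 (shut) to 1.0 (fully open); "grip_force": force on a finger pad.
Only numpy, scipy, OpenCV 4.12 (cv2) and the standard library are available. Lean on these libraries where they do the work, as an engineer would, in place of code of your own. Each camera call takes 0.05 s, during which the arm holds its last target. There are 200 camera calls.

### The job

Take the pin spanner from its wooden rest, seat both its prongs fully in the two holes of the lock ring on top of the lasting jack, and only then turn the ring clockwise (seen from above) until it comes up against its stop, and snug it there with about 0.6 newton-metres for half a second. Feel for the holes with light pressure, never force the ring, and turn it with the spanner only, keeping the gripper off it. Then stand the spanner back in its rest, prongs down in the slot, and leave the shoe, the tack tin and the hammer where they are.

Things in the scene. Friction and masses are not known exactly. Their poses are not given: they have to be found in the camera images.
- spanner: Pin spanner, 0.3 kg. Origin: centre of the underside of its foot bar (72 mm along x, 20 along y, 14 high). Two prongs, 8 mm diameter, 10 mm long, point down from there at x = +26 and -26 mm. Flat upright handle on the centre, z = 14 to 90 mm, 32 mm along x, 18 mm thick along y: grip across the 18 mm, e.g. at z = 60 mm. z is up; half a turn about z makes no difference.
- prong_a (a point): Tip of the prong at x = +26 mm of the spanner, 10 mm below the foot bar's underside; axes as the spanner. The tip's last 1 mm is stepped down to 6.4 mm diameter.
- prong_b (a point): Tip of the prong at x = -26 mm of the spanner; likewise.
- jack: Lasting jack: cream cast pedestal fixed to the bench, 150 x 120 mm foot, round pivot column, swing arm along its +x with a black rubber toe pad (reaches 156 mm from the axis, 89 mm high, lower than the ring's face). Origin: on the pivot's vertical axis at bench level. It carries the lock ring on top.
- ring_face (a point): Centre of the lock ring's upper face, 100 mm above the bench; fixed to the jack, with the jack's axes (does not turn with the ring). Ring: steel disc, 84 mm diameter, 16 mm thick, with two blind round holes, 10 mm diameter, 13 mm deep, opposite each other, each 26 mm from the centre. Prongs fully in, the foot bar lies on this face. Over 80 N on the ring spoils it.
- lock_ring (a joint): Ring's turn, rad, clockwise from above; starts at 0.1 to 0.4, firm stop at 1.1. Friction 0.25 N m; it stays where left. The line through its holes is the jack's x axis turned clockwise by this reading, plus an unmeasured offset of up to 0.35 rad either way: look, or feel with the prongs. Prongs riding on the face with over 12 N or so may drag it.
- rest: Wooden block for the spanner, 110 mm along x, 74 mm along y, 34 mm high, fixed. A slot in its top, 14 mm wide (y), 74 mm long (x), 20 mm deep, takes the prongs; the foot bar lies on the top along the slot. Origin: centre of its underside.
- rest_top (a point): Centre of the rest's upper face, over the middle of the slot, 34 mm above the bench; axes as the rest. The spanner's origin starts near here, its x along the slot, and must end so.
- shoe: Bystander: tan half-lasted shoe on a green last, 240 mm long, 85 mm high, on the bench. Origin: underside, amidships.
- tack_tin: Bystander: small round steel bowl for tacks, 64 mm wide, 30 mm high. Origin: centre of the underside.
- hammer: Bystander: wooden-handled hammer lying on the bench, handle along its -x, head to +x.
Not all that is in view belongs to the job. Leave any pink or yellow look-alike of the spanner alone.

How it is judged:
On the way, in this order (a step that is already met when the one before it is completed fails the run):
1. both prongs are down in the ring's holes (7 mm or more), before the ring has been turned past a reading of 0.6 (z of each of prong_a, prong_b in the frame of ring_face below -0.007 m and horizontal distance between spanner and ring_face below 0.005 m and value of joint lock_ring below 0.6 rad), for 0.2 s.
2. the ring is at its stop (1.06 or more) with both prongs still in its holes, and the spanner bears on it with at least 14 N in sum over the prongs (0.36 N m) for 0.3 s (z of each of prong_a, prong_b in the frame of ring_face below -0.007 m and horizontal distance between spanner and ring_face below 0.005 m and value of joint lock_ring above 1.06 rad and contact force between spanner and lock_ring above 14 N), for 0.3 s.
At the end, for the whole second after the job is handed in: The ring stands at its stop (reading 1.06 or more); the spanner stands upright and at rest in its rest, prongs in the slot, foot bar flat on the top (within 3 mm in height, 12 mm sideways, 0.08 rad of tilt, 0.25 rad of the slot's line), let go (value of joint lock_ring above 1.06 rad and horizontal distance between spanner and rest_top below 0.012 m and z of spanner in the frame of rest_top between -0.003 and 0.003 m and angle between spanner's own z axis and vertical below 0.08 rad and angle between the x axis of spanner and the x axis of rest_top, either way round below 0.25 rad and linear speed of spanner below 0.02 m/s); the robot touches nothing.
It fails at once if the spanner bears on the ring with more than 80 N (summed over the contacts) (contact force between spanner and lock_ring above 80 N).
It fails at once if the robot itself touches the lock ring (contact force between any of the fingers, the arm and lock_ring above 1 N).
It fails at once if the shoe is moved by more than 30 mm (distance of shoe from where it was at the start of the episode above 0.03 m).
It fails at once if the tack tin is moved by more than 30 mm (distance of tack_tin from where it was at the start of the episode above 0.03 m).
It fails at once if the hammer is moved by more than 30 mm (distance of hammer from where it was at the start of the episode above 0.03 m).
It also fails if it takes over 72 s, if anything falls off the work surface, if the arm or the gripper's body presses on something with over 40 N, if the wrist force passes 120 N, or if a joint passes its speed limit or range.

## Working session

There is one attempt and no reset: what is moved stays moved. The work goes in short steps, Python scripts to look and compute and a tool call to move; the robot and the scene stay as the last step left them, time stands still between calls to the robot, and variables do not carry over. Pictures are saved under pics/ and viewed, at most 10 in all, crops included, and the job is handed in when it is done.

Besides the shell and the picture viewer there is one more tool, called after ">>>" by a JSON object that holds its "name" and its "arguments". servo_tool: Moves the arm, as the interface text tells. Its arguments: {"type":"object","properties":{"commands":{"type":"array","items":{"type":"object","properties":{"translation":{"type":"array","items":{"type":"number"}},"roll":{"type":"number"}}}},"fingers":{"type":"number"},"force":{"type":"number"}},"required":["commands"]}

```bash
ls; mkdir -p pics; cat > h.py <<'E'
import numpy as np, cv2
from scipy.spatial.transform import Rotation as R
from station import manip
def cam(name):
    st=manip.get_state(); s=manip.snapshot(name)
    if 'rvec' in s:
        Rm=R.from_rotvec(np.ravel(s['rvec'])).as_matrix(); T=np.eye(4); T[:3,:3]=Rm.T; T[:3,3]=-Rm.T@np.ravel(s['tvec'])
    else:
        W=np.eye(4); W[:3,:3]=R.from_rotvec(st['eef_rot']).as_matrix(); W[:3,3]=st['tcp_pos']; T=W@np.array(s['T_tool_cam'])
    s['T']=T; return s
def rays(s,uv):
    K=np.array(s['K']); d=np.array([s['k1'],0,0,0],float)
    return cv2.undistortPoints(np.array(uv,float).reshape(-1,1,2),K,d).reshape(-1,2)
def cloud(s):
    h,w=s['depth'].shape; u,v=np.meshgrid(np.arange(w),np.arange(h))
    n=rays(s,np.stack([u,v],-1)).reshape(h,w,2); z=s['depth'][...,None]
    P=np.concatenate([n*z,z],-1)@s['T'][:3,:3].T+s['T'][:3,3]; P[s['depth']==0]=np.nan; return P
def onplane(s,uv,z):
    n=rays(s,uv); d=np.c_[n,np.ones(len(n))]@s['T'][:3,:3].T; o=s['T'][:3,3]
    return o+d*((z-o[2])/d[:,2])[:,None]
def save(img,f,k=1): cv2.imwrite(f,cv2.resize(img[...,::-1],None,fx=k,fy=k,interpolation=cv2.INTER_CUBIC))
E
python3 - <<'E'
from h import *
import pickle
for n in('top','scene'):
    s=cam(n); save(s['img'],f'pics/{n}.png',1.5); pickle.dump(s,open(n+'.pkl','wb'))
    print(n,s['T'].round(3).tolist(),s['k1'])
print(manip.get_state(), manip.hold_point_z)
E
```

```text
pics
top [[-0.01, -0.997, 0.082, 0.451], [-1.0, 0.011, 0.008, 0.022], [-0.009, -0.082, -0.997, 1.485], [0.0, 0.0, 0.0, 1.0]] -0.024157311111942515
scene [[0.845, 0.271, -0.461, 1.011], [0.535, -0.446, 0.718, -0.652], [-0.011, -0.853, -0.522, 0.609], [0.0, 0.0, 0.0, 1.0]] -0.06330346380355681
{'clock': 0.1, 'joint_pos': array([ 1.01450924,  0.42667533,  0.07385549,  1.60654109, -0.03410789,
        1.11080688, -0.06708694]), 'qd': array([-0.00186459,  0.00022691,  0.00112727, -0.00268977, -0.00039703,
       -0.00024031,  0.00194285]), 'joint_torque': array([ 7.53702916e-03, -9.51531243e+01,  3.77104819e+00, -4.64400494e+01,
        1.96274137e-02,  6.45460808e-03, -9.59810365e-06]), 'tcp_pos': array([ 0.26690097, -0.61958749,  0.23067763]), 'eef_rot': array([-3.07573593e+00, -6.34317670e-01,  4.88550314e-04]), 'contact_force': array([-0.80133874, -0.1961359 , -0.0331884 ]), 'torque': array([ 0.0148614 , -0.02558372, -0.03497574]), 'grip_force': 0.0, 'grip_width': 0.995348125082567} 0.0187
```

View pics/top.png

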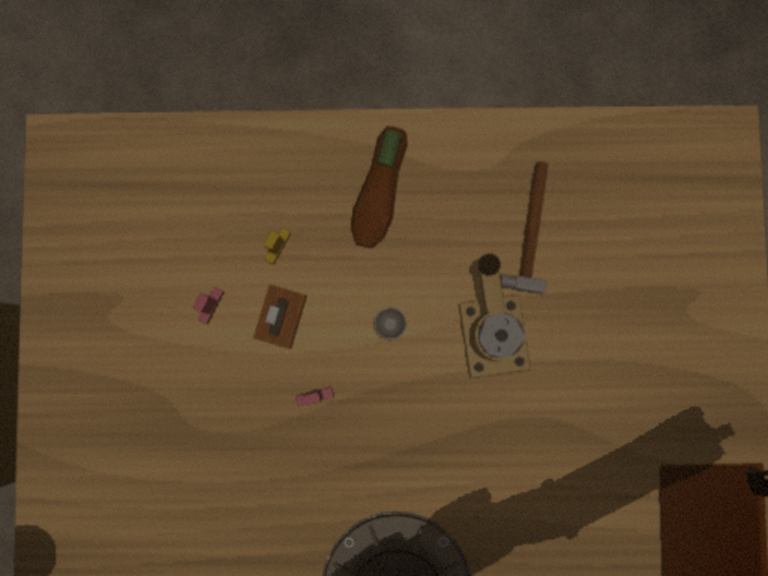

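View pics/scene.png

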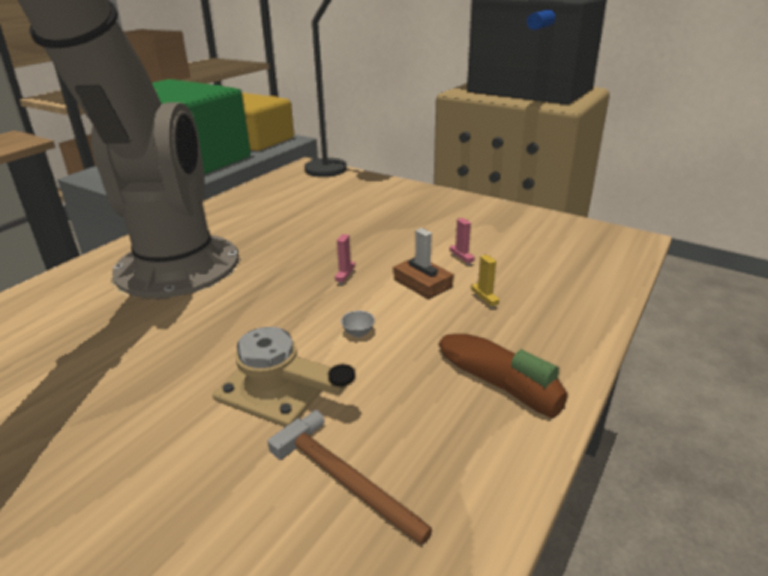

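The top view shows the rest with the grey spanner at about (280,317), the ring at (500,336), the tin at (390,323), the shoe at (378,187), the hammer at (530,230) and look-alikes at (277,243), (208,303) and (315,396). The arm is out of the way at the bottom. Next I'll measure the rest and the jack.

```bash
cat > m.py <<'E'
from h import *
import pickle
s=pickle.load(open('top.pkl','rb')); P=cloud(s)
def reg(u0,u1,v0,v1,z0,z1,name):
    b=np.zeros(P.shape[:2],bool); b[int(v0/1.5):int(v1/1.5),int(u0/1.5):int(u1/1.5)]=1
    m=b&(P[...,2]>z0)&(P[...,2]<z1); q=P[m]
    r=cv2.minAreaRect((q[:,:2]*1000).astype(np.float32)); print(name,m.sum(),'rect',np.round(r[0],1),np.round(r[1],1),round(r[2],1),'mean',q.mean(0).round(4)); return q
reg(245,315,275,360,.022,.040,'rest')
reg(245,315,275,360,.043,.06,'foot')
reg(245,315,275,360,.09,.16,'handle')
q=reg(460,540,300,375,.09,.11,'ring')
c,r=cv2.minEnclosingCircle((q[:,:2]*1000).astype(np.float32)); print(c,r)
reg(440,560,240,400,.004,.03,'jackfoot')
reg(460,520,250,285,.06,.1,'toe')
reg(365,415,300,345,.01,.05,'tin')
reg(490,560,150,300,.01,.05,'hammer')
for b in((260,295,220,268),(190,228,280,330),(290,340,380,410)): reg(*b,.06,.2,'look')
E
python3 m.py
```

```text
rest 722 rect [527.9 223. ] [ 75.7 110. ] 73.5 mean [0.5276 0.221  0.0336]
foot 100 rect [521.6 227.6] [38.6 95.1] 52.3 mean [0.5262 0.2216 0.0479]
handle 95 rect [526.  222.7] [18.3 31.7] 73.7 mean [0.5256 0.2213 0.1203]
ring 725 rect [ 486. -198.] [84.2 80.6] 89.4 mean [ 0.4851 -0.1972  0.0995]
(485.6468811035156, -198.4165496826172) 44.284915924072266
jackfoot 1966 rect [ 519.  -209.2] [236.2 312. ] 89.2 mean [ 0.5187 -0.2077  0.0154]
toe 276 rect [ 608.7 -180.2] [57.  40.4] 1.7 mean [ 0.6079 -0.1806  0.0836]
tin 239 rect [511.6   6.7] [58.5 58.5] 89.5 mean [0.513  0.0062 0.0208]
hammer 950 rect [ 696.3 -260.6] [ 88.2 282.8] 87.2 mean [ 0.6739 -0.2711  0.0229]
look 106 rect [667.3 227.7] [19.5 31.7] 61.8 mean [0.6662 0.2264 0.0929]
look 112 rect [551.4 360.1] [19.7 32.4] 66.8 mean [0.5505 0.3576 0.0932]
look 87 rect [372.  155.2] [18.  32.2] 14.5 mean [0.3725 0.1545 0.0972]
```

```bash
cat >> h.py <<'E'
def plan(p,yaw):
    "shift in cm in tool axes and roll in deg to bring TCP to p with tool y at yaw (deg, world)"
    st=manip.get_state(); Rm=R.from_rotvec(st['eef_rot']).as_matrix(); y=np.degrees(np.arctan2(Rm[1,1],Rm[0,1]))
    print('t',round(st['clock'],2),'tcp',st['tcp_pos'].round(4),'yaw y',y.round(2),'tilt z',Rm[:,2].round(3),'F',st['contact_force'].round(1),'w',round(st['grip_width'],3))
    print('T cm',(Rm.T@(np.array(p)-st['tcp_pos'])*100).round(2),'roll',round(-((yaw-y+180)%360-180),2))
E
python3 - <<'E'
from h import *
s=cam('wrist'); print(np.round(s['T_tool_cam'],3).tolist(),np.round(s['K'],1).tolist())
plan([.486,-.198,.32],0)
E
```

```text
[[-0.001, -0.945, -0.326, 0.085], [1.0, -0.001, -0.0, 0.001], [0.0, -0.326, 0.945, -0.143], [0.0, 0.0, 0.0, 1.0]] [[284.6, 0.0, 254.1], [0.0, 284.6, 193.2], [0.0, 0.0, 1.0]]
t 0.15 tcp [ 0.2669 -0.6196  0.2308] yaw y -66.69 tilt z [-0.     0.001 -1.   ] F [ 0.3 -0.1 -0.2] w 1.004
T cm [ 36.8  -30.06  -8.89] roll -66.69
```

>>> {"name": "servo_tool", "arguments": {"commands": [{"translation": [4.6, -3.76, 0], "roll": -8}, {"translation": [9.2, -7.5, 0], "roll": -16}, {"translation": [13.8, -11.3, 0], "roll": -24}, {"translation": [18.4, -15, 0], "roll": -32}, {"translation": [23, -18.8, 0], "roll": -40}, {"translation": [27.6, -22.5, 0.5], "roll": -48}, {"translation": [32.2, -26.3, 1], "roll": -56}, {"translation": [36.8, -30.06, 2.1], "roll": -64}]}}

```text
clock: 0.95
tcp_pos: [0.4519, -0.2636, 0.2199]
eef_rot: [2.266, 2.174, 0.0]
contact_force: [1.7, -0.8, -0.6]
grip_width: 0.996
grip_force: 0.0
```

>>> {"name": "servo_tool", "arguments": {"commands": [{"translation": [0, 0, 0], "roll": 0}, {"translation": [0, 0, 0], "roll": 0}, {"translation": [0, 0, 0], "roll": 0}]}}

```text
clock: 1.25
tcp_pos: [0.4508, -0.2663, 0.2195]
eef_rot: [-2.275, -2.166, 0.001]
contact_force: [0.3, -0.4, -0.4]
grip_width: 1.0
grip_force: 0.0
```

```bash
python3 - <<'E'
from h import *
import pickle
plan([.486,-.198,.21],0)
s=cam('wrist'); pickle.dump(s,open('w1.pkl','wb')); save(s['img'],'pics/w1.png',1.5)
P=cloud(s); m=np.abs(P[...,2]-.1)<.004
n,l,st,c=cv2.connectedComponentsWithStats(m.astype(np.uint8)); k=1+st[1:,4].argmax(); print(st[k],c[k])
q=P[l==k]; h=cv2.convexHull((q[:,:2]*1000).astype(np.float32)); print(cv2.minEnclosingCircle(h),cv2.fitEllipse(h),q[:,2].mean())
E
```

```text
t 1.25 tcp [ 0.4508 -0.2663  0.2195] yaw y -2.8 tilt z [-0. -0. -1.] F [ 0.3 -0.4 -0.4] w 1.0
T cm [6.99 3.18 0.95] roll -2.8
[ 241   62   93   97 6946] [287.10883962 109.90253383]
((484.07012939453125, -198.97531127929688), 42.26629638671875) ((484.1838073730469, -198.88706970214844), (83.11992645263672, 83.52406311035156), 4.6425395011901855) 0.10049982576428054
```

View pics/w1.png

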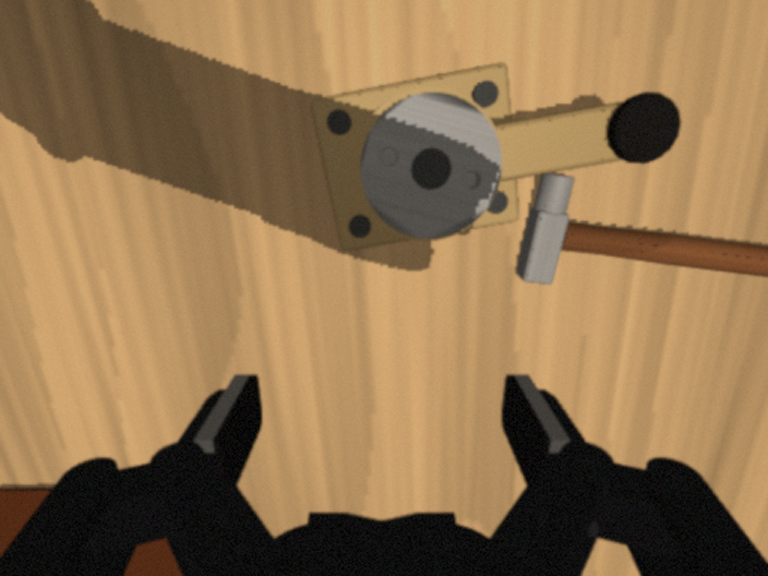

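The wrist view shows the ring centred near (431,167). Its holes are faint, at about (388,157) and (474,180), and the centre bolt is dark. I'll use depth to locate the holes.

```bash
python3 - <<'E'
from h import *
import pickle
s=pickle.load(open('w1.pkl','rb')); P=cloud(s)
c=np.array([.4842,-.1989]); d=np.linalg.norm(P[...,:2]-c,axis=-1)
m=(d<.038)&(P[...,2]<.097)
n,l,st,ce=cv2.connectedComponentsWithStats(m.astype(np.uint8))
for k in range(1,n):
    if st[k,4]>4: print(st[k,4],ce[k],P[l==k].mean(0).round(4), onplane(s,[ce[k]],.1).round(4))
m=(d<.04); print(np.percentile(P[m][:,2],[1,5,50,95,99]))
q=onplane(s,[[388/1.5,157/1.5],[474/1.5,180/1.5],[431/1.5,168/1.5]],.1); print(q.round(4), np.linalg.norm(q[0]-q[1]), q[:2].mean(0), np.degrees(np.arctan2(*(q[1]-q[0])[[1,0]])))
g=s['img'][70:160,235:345]; g=cv2.normalize(g,None,0,255,cv2.NORM_MINMAX); save(np.clip(g.astype(float)*1.6,0,255).astype(np.uint8),'pics/c1.png',6)
E
```

```text
102 [259.09803922 104.28431373] [ 0.4598 -0.1912  0.0878] [[ 0.4596 -0.1909  0.1   ]]
90 [313.78888889 119.78888889] [ 0.5103 -0.2076  0.089 ] [[ 0.5082 -0.2066  0.1   ]]
[0.0872744  0.09900648 0.10047972 0.10167351 0.10211304]
[[ 0.4592 -0.1912  0.1   ]
 [ 0.5101 -0.2069  0.1   ]
 [ 0.4845 -0.1987  0.1   ]] 0.0532691726057005 [ 0.48469335 -0.19901477  0.1       ] -17.127085779590598
```

View pics/c1.png

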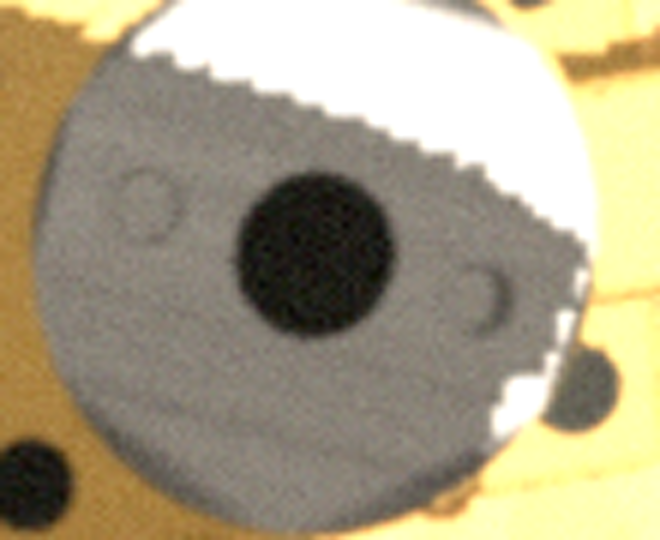

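```bash
python3 - <<'E'
from h import *
import pickle
plan([.527,.2222,.22],73.6)
s=pickle.load(open('w1.pkl','rb'))
q=onplane(s,[[643/1.5,127/1.5]],.089)[0]; c=np.array([.4847,-.199,.089]); print(q,np.linalg.norm(q-c),np.degrees(np.arctan2(*(q-c)[[1,0]])))
E
```

```text
t 1.3 tcp [ 0.4507 -0.2665  0.2196] yaw y -2.83 tilt z [-0. -0. -1.] F [-0.1 -0.2 -0.1] w 1.002
T cm [49.19  5.21 -0.06] roll -76.43
[ 0.61498898 -0.18083534  0.089     ] 0.13154913007510724 7.936915511993732
```

>>> {"name": "servo_tool", "arguments": {"commands": [{"translation": [3, 0.3, 0], "roll": -5}, {"translation": [6, 0.6, 0], "roll": -10}, {"translation": [9.2, 1, 0], "roll": -15}, {"translation": [12.3, 1.3, 0], "roll": -20}, {"translation": [15.4, 1.6, 0], "roll": -25}, {"translation": [18.4, 2, 0], "roll": -30}, {"translation": [21.5, 2.3, 0], "roll": -35}, {"translation": [24.6, 2.6, 0], "roll": -39}]}}

```text
clock: 2.1
tcp_pos: [0.4889, -0.021, 0.2197]
eef_rot: [1.418, 2.803, -0.0]
contact_force: [0.1, 0.2, -0.3]
grip_width: 0.999
grip_force: 0.0
```

```bash
python3 -c "
from h import *
plan([.527,.2222,.22],73.6)"
```

```text
t 2.1 tcp [ 0.4889 -0.021   0.2197] yaw y 36.34 tilt z [ 0. -0. -1.] F [ 0.1  0.2 -0.3] w 0.999
T cm [17.33 17.48 -0.03] roll -37.26
```

>>> {"name": "servo_tool", "arguments": {"commands": [{"translation": [2.5, 2.5, 0], "roll": -5.5}, {"translation": [5, 5, 0], "roll": -11}, {"translation": [7.5, 7.5, 0], "roll": -16.5}, {"translation": [10, 10, 0], "roll": -22}, {"translation": [12.5, 12.5, 0], "roll": -27.5}, {"translation": [15, 15, 0], "roll": -33}, {"translation": [17.3, 17.5, 0], "roll": -37.2}, {"translation": [17.3, 17.5, 0], "roll": -37.2}]}}

```text
clock: 2.9
tcp_pos: [0.5277, 0.2256, 0.2196]
eef_rot: [-0.443, -3.11, -0.004]
contact_force: [0.1, 0.2, -0.5]
grip_width: 0.999
grip_force: 0.0
```

```bash
python3 - <<'E'
from h import *
plan([.527,.2222,.074],73.6)
s=cam('wrist'); save(s['img'],'pics/w2.png',1.5); P=cloud(s)
d=np.linalg.norm(P[...,:2]-[.527,.222],axis=-1)
for n,a,b in(('handle',.117,.13),('rest',.028,.039)):
    m=(d<.09)&(P[...,2]>a)&(P[...,2]<b); k,l,st,c=cv2.connectedComponentsWithStats(m.astype(np.uint8)); m=l==1+st[1:,4].argmax()
    r=cv2.minAreaRect((P[m][:,:2]*1000).astype(np.float32)); print(n,m.sum(),np.round(r[0],1),np.round(r[1],1),round(r[2],1),P[m].mean(0).round(4))
E
```

```text
t 2.9 tcp [0.5277 0.2256 0.2196] yaw y 73.79 tilt z [-0.     0.002 -1.   ] F [ 0.1  0.2 -0.5] w 0.999
T cm [-0.04 -0.38 14.56] roll 0.19
handle 714 [525.3 222.5] [17.2 32.2] 73.3 [0.5242 0.2228 0.1241]
rest 4327 [526.8 222. ] [ 74.1 110. ] 73.3 [0.5207 0.2239 0.0345]
```

View pics/w2.png

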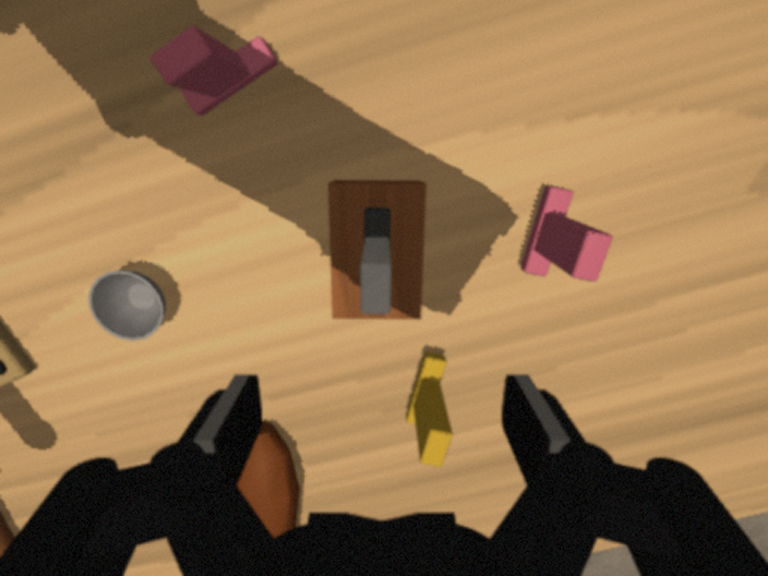

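>>> {"name": "servo_tool", "arguments": {"commands": [{"translation": [0.05, -0.35, 2], "roll": 0.4}, {"translation": [0.05, -0.35, 5], "roll": 0.4}, {"translation": [0.05, -0.35, 7], "roll": 0.4}, {"translation": [0.05, -0.35, 8], "roll": 0.4}, {"translation": [0.05, -0.35, 8], "roll": 0.4}, {"translation": [0.05, -0.35, 8], "roll": 0.4}, {"translation": [0.05, -0.35, 8], "roll": 0.4}]}}

```text
clock: 3.65
tcp_pos: [0.5266, 0.2189, 0.1408]
eef_rot: [0.462, 3.106, 0.001]
contact_force: [0.7, -0.0, 0.5]
grip_width: 1.001
grip_force: 0.0
```

```bash
python3 -c "
from h import *
plan([.526,.2223,.075],73.4)"
```

```text
t 3.65 tcp [0.5266 0.2189 0.1408] yaw y 73.07 tilt z [ 0.002  0.    -1.   ] F [ 0.7 -0.   0.5] w 1.001
T cm [0.16 0.3  6.58] roll -0.33
```

>>> {"name": "servo_tool", "arguments": {"commands": [{"translation": [0.1, 0.3, 2], "roll": -0.3}, {"translation": [0.15, 0.3, 4], "roll": -0.3}, {"translation": [0.15, 0.3, 6], "roll": -0.3}, {"translation": [0.15, 0.3, 6.6], "roll": -0.3}, {"translation": [0.15, 0.3, 6.6], "roll": -0.3}, {"translation": [0.15, 0.3, 6.6], "roll": -0.3}]}}

```text
clock: 4.25
tcp_pos: [0.5259, 0.2226, 0.0747]
eef_rot: [0.453, 3.108, 0.001]
contact_force: [-0.7, 0.1, -0.0]
grip_width: 1.004
grip_force: 0.0
```

>>> {"name": "servo_tool", "arguments": {"commands": [{"translation": [0, 0, 0], "roll": 0}, {"translation": [0, 0, 0], "roll": 0}, {"translation": [0, 0, 0], "roll": 0}, {"translation": [0, 0, 0], "roll": 0}, {"translation": [0, 0, 0], "roll": 0}, {"translation": [0, 0, 0], "roll": 0}, {"translation": [0, 0, 0], "roll": 0}, {"translation": [0, 0, 0], "roll": 0}], "fingers": -1, "force": 80}}

```text
clock: 5.05
tcp_pos: [0.5255, 0.2223, 0.0739]
eef_rot: [0.453, 3.108, 0.0]
contact_force: [-1.5, -0.3, 5.8]
grip_width: 0.202
grip_force: 77.9
```

```bash
python3 -c "
from h import *
plan([.526,.2223,.175],73.4);print(manip.get_state()['grip_force'])"
```

```text
t 5.05 tcp [0.5255 0.2223 0.0739] yaw y 73.41 tilt z [ 0.  0. -1.] F [-1.5 -0.3  5.8] w 0.202
T cm [ -0.05   0.02 -10.11] roll 0.01
77.89779424667358
```

>>> {"name": "servo_tool", "arguments": {"commands": [{"translation": [0, 0, -1], "roll": 0}, {"translation": [0, 0, -3], "roll": 0}, {"translation": [0, 0, -6], "roll": 0}, {"translation": [0, 0, -9], "roll": 0}, {"translation": [0, 0, -11], "roll": 0}, {"translation": [0, 0, -12.6], "roll": 0}, {"translation": [0, 0, -12.6], "roll": 0}, {"translation": [0, 0, -12.6], "roll": 0}]}}

```text
clock: 5.85
tcp_pos: [0.5251, 0.2219, 0.1991]
eef_rot: [-0.454, -3.108, 0.001]
contact_force: [-0.4, -0.6, -3.1]
grip_width: 0.202
grip_force: 78.6
```

```bash
python3 - <<'E'
from h import *
plan([.4845,-.199,.2],72.9)
E
```

```text
t 5.85 tcp [0.5251 0.2219 0.1991] yaw y 73.39 tilt z [-0. -0. -1.] F [-0.4 -0.6 -3.1] w 0.202
T cm [ -8.13 -41.49  -0.08] roll 0.49
```

>>> {"name": "servo_tool", "arguments": {"commands": [{"translation": [-0.5, -2, 0], "roll": 0}, {"translation": [-1, -5, 0], "roll": 0}, {"translation": [-1.6, -8, 0], "roll": 0}, {"translation": [-2.1, -11, 0], "roll": 0}, {"translation": [-2.7, -14, 0], "roll": 0}, {"translation": [-3.3, -17, 0], "roll": 0}, {"translation": [-3.9, -20, 0], "roll": 0}, {"translation": [-4.4, -22, 0], "roll": 0.5}]}}

```text
clock: 6.65
tcp_pos: [0.5035, -0.0036, 0.1982]
eef_rot: [-0.469, -3.104, 0.001]
contact_force: [-0.2, 1.2, -3.5]
grip_width: 0.2
grip_force: 78.9
```

>>> {"name": "servo_tool", "arguments": {"commands": [{"translation": [-0.5, -2.5, 0], "roll": 0}, {"translation": [-1, -5.5, 0], "roll": 0}, {"translation": [-1.6, -8.5, 0], "roll": 0}, {"translation": [-2.2, -11.5, 0], "roll": 0}, {"translation": [-2.7, -14.5, 0], "roll": 0}, {"translation": [-3.2, -17, 0], "roll": 0}, {"translation": [-3.7, -19.5, 0], "roll": 0}, {"translation": [-3.7, -19.5, 0], "roll": 0}]}}

```text
clock: 7.45
tcp_pos: [0.4812, -0.2018, 0.1979]
eef_rot: [-0.473, -3.103, 0.0]
contact_force: [-0.8, 1.3, -3.9]
grip_width: 0.204
grip_force: 78.9
```

>>> {"name": "servo_tool", "arguments": {"commands": [{"translation": [0, 0, 0], "roll": 0}, {"translation": [0, 0, 0], "roll": 0}]}}

```text
clock: 7.65
tcp_pos: [0.4825, -0.1976, 0.1988]
eef_rot: [-0.465, -3.106, -0.001]
contact_force: [0.5, -0.1, -2.7]
grip_width: 0.201
grip_force: 78.9
```

```bash
python3 - <<'E'
from h import *
import pickle
plan([.4845,-.199,.16],72.9); print(manip.get_state()['joint_pos'].round(2))
s=cam('wrist'); pickle.dump(s,open('w3.pkl','wb')); save(s['img'],'pics/w3.png',1.5)
E
```

```text
t 7.65 tcp [ 0.4825 -0.1976  0.1988] yaw y 72.96 tilt z [-0.001  0.001 -1.   ] F [ 0.5 -0.1 -2.7] w 0.201
T cm [-0.24 -0.08  3.88] roll 0.06
[ 0.77  0.26 -0.58  1.95  0.17  0.98  1.38]
```

View pics/w3.png

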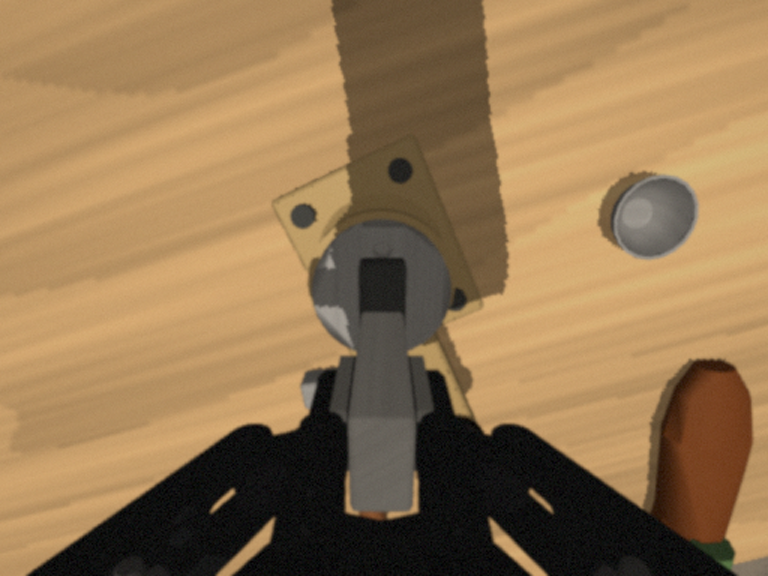

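The near hole is visible at (382,247), just beyond the foot's end at (359–406, 260–310), and the ring is around (382,285). I'll measure the spanner and ring relative to each other in this one view.

```bash
python3 - <<'E'
from h import *
import pickle
s=pickle.load(open('w3.pkl','rb')); s=dict(s); s['T']=np.array(s['T_tool_cam']); P=cloud(s)*1000  # tool frame, mm
h,w=P.shape[:2]; v,u=np.mgrid[:h,:w]
def rect(m,n):
    k,l,st,c=cv2.connectedComponentsWithStats(m.astype(np.uint8)); m=l==1+st[1:,4].argmax()
    q=P[m]; r=cv2.minAreaRect(q[:,:2].astype(np.float32)); print(n,m.sum(),np.round(r[0],1),np.round(r[1],1),round(r[2],2),'min',np.percentile(q,2,axis=0).round(1),'max',np.percentile(q,98,axis=0).round(1)); return m
# regions by pixels
b=(abs(u-255)<20)
rect(b&(v>270)&(v<345)&(P[...,2]<-45)&(P[...,2]>-58),'handle top')
rect(b&(v>165)&(v<212)&(P[...,2]>15)&(P[...,2]<34),'foot top')
m=rect((abs(u-255)<60)&(v>135)&(v<245)&(abs(P[...,2]-98.8)<4),'ring')
q=P[m][:,:2].astype(np.float32); hull=cv2.convexHull(q)[:,0]
from scipy.optimize import least_squares
hu=hull[hull[:,0]>-5]; 
f=least_squares(lambda p:np.hypot(hu[:,0]-p[0],hu[:,1]-p[1])-p[2],[0,0,42],loss='soft_l1'); print('ring circ',f.x)
g=(P[...,2]>104)&(np.hypot(P[...,0]-f.x[0],P[...,1]-f.x[1])<38)&(v<200); print('hole depth px',g.sum(), u[g].mean() if g.any() else 0, v[g].mean() if g.any() else 0, P[g].mean(0))
print('hole plane',[ (onplane(s,[[382/1.5,247/1.5]],.0988)*1000).round(1)])
g=s['img'][145:215,215:295]; save(np.clip(g.astype(float)*2.2,0,255).astype(np.uint8),'pics/c3.png',8)
E
```

```text
handle top 2665 [ 0.7 -0.4] [16.3 32.9] 89.83 min [-13.8  -7.8 -51.5] max [ 16.5   7.2 -46.5]
foot top 1198 [24.5 -0.3] [23.7 20. ] 0.86 min [15.3 -9.5 18.9] max [36.1  9.3 32.2]
ring 4370 [ 0.  -0.7] [83.2 79.9] 89.58 min [-34.4 -39.1  97. ] max [37.3 38.  99.7]
ring circ [-1.80329999 -0.5940524  41.66447454]
hole depth px 80 254.775 166.4 [ 2.16531704e+01 -6.56622973e-02  1.10352864e+02]
hole plane [array([[26. , -0.2, 98.8]])]
```

View pics/c3.png

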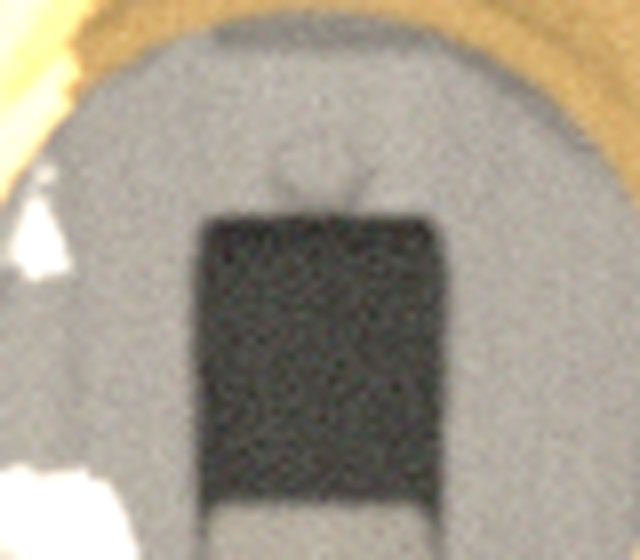

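>>> {"name": "servo_tool", "arguments": {"commands": [{"translation": [-0.2, -0.04, 1], "roll": 0}, {"translation": [-0.25, -0.04, 2.5], "roll": 0}, {"translation": [-0.25, -0.04, 3.8], "roll": 0}, {"translation": [-0.25, -0.04, 4.2], "roll": 0}, {"translation": [-0.25, -0.04, 4.2], "roll": 0}, {"translation": [-0.25, -0.04, 4.2], "roll": 0}, {"translation": [-0.25, -0.04, 4.2], "roll": 0}]}}

```text
clock: 8.4
tcp_pos: [0.4853, -0.1996, 0.158]
eef_rot: [0.467, 3.106, -0.0]
contact_force: [-1.3, 0.7, -4.0]
grip_width: 0.203
grip_force: 78.7
```

```bash
python3 - <<'E'
from h import *
import pickle
plan([.4848,-.199,.141],72.9)
w=cam('wrist'); pickle.dump(w,open('w4.pkl','wb'))
st=manip.get_state(); print(st['torque'].round(2))
s=dict(w); s['T']=np.array(s['T_tool_cam']); P=cloud(s)*1000
h,w_=P.shape[:2]; v,u=np.mgrid[:h,:w_]
zf=(st['tcp_pos'][2]-.1)*1000
m=(abs(P[...,2]-zf)<4)&(np.hypot(P[...,0],P[...,1])<60)
k,l,t,c=cv2.connectedComponentsWithStats(m.astype(np.uint8)); m=l==1+t[1:,4].argmax()
hull=cv2.convexHull(P[m][:,:2].astype(np.float32))[:,0]
from scipy.optimize import least_squares
for x0 in(-5,5):
    hu=hull[hull[:,0]>x0]
    f=least_squares(lambda p:np.hypot(hu[:,0]-p[0],hu[:,1]-p[1])-41.8,[0,0],loss='soft_l1'); print('ring circ',f.x,len(hu),abs(f.fun).max())
m=(abs(P[...,2]-(zf-54+44))<300)&(abs(u-255)<20)&(v>150)&(v<345)
for n,lo,hi in(('top',-58,-45),('foot',15,34)):
    q=P[m&(P[...,2]>lo)&(P[...,2]<hi)&(abs(P[...,1])<12)]; print(n,np.percentile(q,2,axis=0).round(1),np.percentile(q,98,axis=0).round(1))
E
```

```text
t 8.4 tcp [ 0.4853 -0.1996  0.158 ] yaw y 72.9 tilt z [ 0.001 -0.    -1.   ] F [-1.3  0.7 -4. ] w 0.203
T cm [0.07 0.05 1.7 ] roll 0.0
[ 0.01 -0.05 -0.03]
ring circ [1.51944482 0.67522866] 43 0.2829458253133126
ring circ [1.51808272 0.69949588] 39 0.28390870449192107
top [-13.9  -7.9 -51.5] [ 16.5   7.2 -46.5]
foot [14.7 -9.6 16. ] [36.   9.3 31.8]
```

>>> {"name": "servo_tool", "arguments": {"commands": [{"translation": [0.09, 0.1, 0.2], "roll": 0}, {"translation": [0.09, 0.1, 0.4], "roll": 0}, {"translation": [0.09, 0.1, 0.5], "roll": 0}, {"translation": [0.09, 0.1, 0.5], "roll": 0}, {"translation": [0.09, 0.1, 0.5], "roll": 0}, {"translation": [0.09, 0.1, 0.5], "roll": 0}]}}

```text
clock: 9.05
tcp_pos: [0.4845, -0.1984, 0.1527]
eef_rot: [0.467, 3.107, 0.0]
contact_force: [-0.3, 0.2, -3.2]
grip_width: 0.199
grip_force: 78.7
```

```bash
python3 - <<'E'
from h import *
plan([.4844,-.1989,.141],72.9)
E
```

```text
t 9.05 tcp [ 0.4845 -0.1984  0.1527] yaw y 72.9 tilt z [ 0.  0. -1.] F [-0.3  0.2 -3.2] w 0.199
T cm [-0.01 -0.05  1.17] roll 0.0
```

>>> {"name": "servo_tool", "arguments": {"commands": [{"translation": [-0.03, 0, 0.1], "roll": 0}, {"translation": [-0.03, 0, 0.2], "roll": 0}, {"translation": [-0.03, 0, 0.3], "roll": 0}, {"translation": [-0.03, 0, 0.4], "roll": 0}, {"translation": [-0.03, 0, 0.4], "roll": 0}, {"translation": [-0.03, 0, 0.4], "roll": 0}]}}

```text
clock: 9.65
tcp_pos: [0.4847, -0.1984, 0.1486]
eef_rot: [-0.467, -3.107, -0.0]
contact_force: [0.5, -0.2, -3.2]
grip_width: 0.2
grip_force: 78.7
```

>>> {"name": "servo_tool", "arguments": {"commands": [{"translation": [0, 0, 0.05], "roll": 0}, {"translation": [0, 0, 0.1], "roll": 0}, {"translation": [0, 0, 0.15], "roll": 0}, {"translation": [0, 0, 0.15], "roll": 0}, {"translation": [0, 0, 0.15], "roll": 0}]}}

```text
clock: 10.15
tcp_pos: [0.4847, -0.1984, 0.1471]
eef_rot: [-0.467, -3.107, -0.0]
contact_force: [-0.2, 0.1, -3.8]
grip_width: 0.205
grip_force: 78.7
```

Tips are about 3 mm below the face with no contact, so the prongs are in the holes. I'll continue down.

>>> {"name": "servo_tool", "arguments": {"commands": [{"translation": [0, 0, 0.1], "roll": 0}, {"translation": [0, 0, 0.2], "roll": 0}, {"translation": [0, 0, 0.3], "roll": 0}, {"translation": [0, 0, 0.4], "roll": 0}, {"translation": [0, 0, 0.5], "roll": 0}, {"translation": [0, 0, 0.5], "roll": 0}, {"translation": [0, 0, 0.5], "roll": 0}]}}

```text
clock: 10.85
tcp_pos: [0.4847, -0.1984, 0.1421]
eef_rot: [-0.467, -3.107, -0.0]
contact_force: [0.5, 0.6, -4.6]
grip_width: 0.203
grip_force: 78.7
```

>>> {"name": "servo_tool", "arguments": {"commands": [{"translation": [0, 0, 0.05], "roll": 0}, {"translation": [0, 0, 0.1], "roll": 0}, {"translation": [0, 0, 0.15], "roll": 0}, {"translation": [0, 0, 0.2], "roll": 0}, {"translation": [0, 0, 0.2], "roll": 0}, {"translation": [0, 0, 0.2], "roll": 0}]}}

```text
clock: 11.45
tcp_pos: [0.4847, -0.1985, 0.1401]
eef_rot: [0.467, 3.107, 0.0]
contact_force: [-0.4, -0.0, -3.8]
grip_width: 0.199
grip_force: 78.7
```

```bash
python3 - <<'E'
from h import *
plan([.4844,-.1989,.141],72.9); print(manip.get_state()['torque'].round(3))
E
```

```text
t 11.45 tcp [ 0.4847 -0.1985  0.1401] yaw y 72.9 tilt z [ 0.  0. -1.] F [-0.4 -0.  -3.8] w 0.199
T cm [ 0.02 -0.05 -0.09] roll 0.0
[ 0.036  0.059 -0.003]
```

>>> {"name": "servo_tool", "arguments": {"commands": [{"translation": [0, 0, 0.02], "roll": 0}, {"translation": [0, 0, 0.05], "roll": 0}, {"translation": [0, 0, 0.05], "roll": 0}, {"translation": [0, 0, 0.05], "roll": 0}]}}

```text
clock: 11.85
tcp_pos: [0.4848, -0.1985, 0.1399]
eef_rot: [0.467, 3.106, -0.0]
contact_force: [-2.4, 1.3, 6.0]
grip_width: 0.201
grip_force: 80.1
```

>>> {"name": "servo_tool", "arguments": {"commands": [{"translation": [0, 0, -0.02], "roll": 1}, {"translation": [0, 0, -0.02], "roll": 3}, {"translation": [0, 0, -0.02], "roll": 5}, {"translation": [0, -0.01, -0.02], "roll": 7}, {"translation": [0, -0.01, -0.02], "roll": 9}, {"translation": [0, -0.02, -0.02], "roll": 12}, {"translation": [0, -0.02, -0.02], "roll": 15}, {"translation": [0, -0.02, -0.02], "roll": 15}]}}

```text
clock: 12.65
tcp_pos: [0.4847, -0.1989, 0.1398]
eef_rot: [0.871, 3.018, -0.0]
contact_force: [-0.1, -2.0, 1.3]
grip_width: 0.198
grip_force: 79.7
```

```bash
cat > q.py <<'E'
from h import *
plan([.4844,-.1989,.14],72.9); print(manip.get_state()['torque'].round(3))
E
python3 q.py
```

```text
t 12.65 tcp [ 0.4847 -0.1989  0.1398] yaw y 57.81 tilt z [ 0. -0. -1.] F [-0.1 -2.   1.3] w 0.198
T cm [ 0.02 -0.02 -0.02] roll -15.09
[-0.471  0.301  0.009]
```

>>> {"name": "servo_tool", "arguments": {"commands": [{"translation": [0, 0, 0], "roll": 2}, {"translation": [0, 0, 0], "roll": 4}, {"translation": [0, -0.01, 0], "roll": 6}, {"translation": [0, -0.01, 0], "roll": 9}]}}

```text
clock: 13.05
tcp_pos: [0.4846, -0.1991, 0.1399]
eef_rot: [1.103, 2.942, -0.001]
contact_force: [-2.5, -1.7, 2.4]
grip_width: 0.199
grip_force: 79.7
```

```bash
python3 - <<'E'
from h import *
import pickle
plan([.4844,-.1989,.14],72.9); print(manip.get_state()['torque'].round(3))
s=cam('wrist'); save(s['img'],'pics/w5.png',1.5)
E
```

```text
t 13.05 tcp [ 0.4846 -0.1991  0.1399] yaw y 48.89 tilt z [ 0. -0. -1.] F [-2.5 -1.7  2.4] w 0.199
T cm [ 0.02  0.   -0.01] roll -24.01
[-0.515  0.529  0.222]
```

View pics/w5.png

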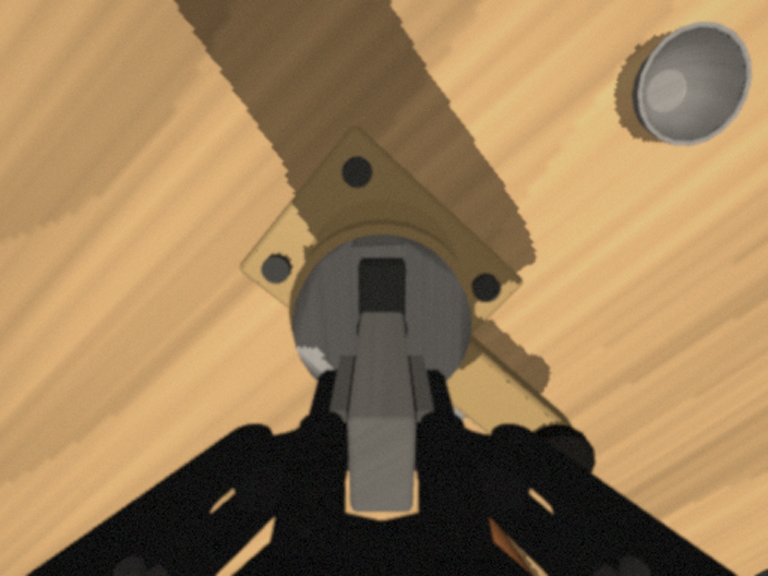

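The spanner is seated in the ring, the bar is flat on the face and no hole is uncovered. The moment of about 0.22 N m matches the ring's friction, so it is turning.

>>> {"name": "servo_tool", "arguments": {"commands": [{"translation": [0, 0, 0], "roll": 2}, {"translation": [0, -0.01, 0], "roll": 4}, {"translation": [0, -0.01, 0], "roll": 6}, {"translation": [0, -0.01, 0], "roll": 8}, {"translation": [0, -0.01, 0], "roll": 10}, {"translation": [0, -0.02, 0], "roll": 12}]}}

```text
clock: 13.7
tcp_pos: [0.4843, -0.1992, 0.1399]
eef_rot: [1.403, 2.811, -0.001]
contact_force: [-3.2, -2.0, 3.7]
grip_width: 0.2
grip_force: 79.8
```

```bash
python3 q.py
```

```text
t 13.7 tcp [ 0.4843 -0.1992  0.1399] yaw y 36.94 tilt z [-0. -0. -1.] F [-3.2 -2.   3.7] w 0.2
T cm [ 0.02  0.03 -0.01] roll -35.96
[-0.535  0.672  0.238]
```

>>> {"name": "servo_tool", "arguments": {"commands": [{"translation": [0, 0, 0], "roll": 1}, {"translation": [0, 0, 0], "roll": 2}, {"translation": [0, 0, 0], "roll": 3}, {"translation": [0, -0.01, 0], "roll": 4}, {"translation": [0, -0.01, 0], "roll": 5}]}}

```text
clock: 14.2
tcp_pos: [0.4842, -0.1993, 0.1398]
eef_rot: [-1.526, -2.746, 0.001]
contact_force: [-3.8, -3.2, 4.4]
grip_width: 0.2
grip_force: 80.1
```

```bash
python3 q.py
```

```text
t 14.2 tcp [ 0.4842 -0.1993  0.1398] yaw y 31.87 tilt z [-0. -0. -1.] F [-3.8 -3.2  4.4] w 0.2
T cm [ 0.02  0.03 -0.02] roll -41.03
[-1.004  1.072  0.312]
```

>>> {"name": "servo_tool", "arguments": {"commands": [{"translation": [0, -0.01, 0], "roll": 1}, {"translation": [0, -0.02, 0], "roll": 2}, {"translation": [0, -0.02, 0], "roll": 3}, {"translation": [0, -0.02, 0], "roll": 4}]}}

```text
clock: 14.6
tcp_pos: [0.4842, -0.1993, 0.1399]
eef_rot: [1.622, 2.691, -0.0]
contact_force: [-3.4, -4.4, 5.0]
grip_width: 0.202
grip_force: 80.1
```

```bash
python3 q.py
```

```text
t 14.6 tcp [ 0.4842 -0.1993  0.1399] yaw y 27.85 tilt z [ 0. -0. -1.] F [-3.4 -4.4  5. ] w 0.202
T cm [ 0.03  0.04 -0.01] roll -45.05
[-1.047  1.061  0.291]
```

>>> {"name": "servo_tool", "arguments": {"commands": [{"translation": [0, -0.01, 0], "roll": 1}, {"translation": [0, -0.02, 0], "roll": 2}, {"translation": [0, -0.02, 0], "roll": 3}, {"translation": [0, -0.02, 0], "roll": 4}]}}

```text
clock: 15.0
tcp_pos: [0.4841, -0.1993, 0.1398]
eef_rot: [1.715, 2.632, -0.0]
contact_force: [-3.4, -3.8, 5.2]
grip_width: 0.204
grip_force: 80.1
```

```bash
python3 q.py
```

```text
t 15.0 tcp [ 0.4841 -0.1993  0.1398] yaw y 23.84 tilt z [ 0. -0. -1.] F [-3.4 -3.8  5.2] w 0.204
T cm [ 0.03  0.05 -0.02] roll -49.06
[-1.056  0.96   0.295]
```

>>> {"name": "servo_tool", "arguments": {"commands": [{"translation": [0, -0.01, 0], "roll": 1}, {"translation": [0, -0.01, 0], "roll": 2}, {"translation": [0, -0.02, 0], "roll": 3}]}}

```text
clock: 15.3
tcp_pos: [0.4839, -0.1993, 0.1399]
eef_rot: [1.782, 2.587, -0.0]
contact_force: [-2.0, -4.7, 4.9]
grip_width: 0.201
grip_force: 80.7
```

```bash
python3 q.py
```

```text
t 15.3 tcp [ 0.4839 -0.1993  0.1399] yaw y 20.88 tilt z [ 0. -0. -1.] F [-2.  -4.7  4.9] w 0.201
T cm [ 0.02  0.06 -0.01] roll -52.02
[-0.931  0.857  1.213]
```

At the stop, with the moment up to 1.2 N m. I'll ease back to about 0.6.

>>> {"name": "servo_tool", "arguments": {"commands": [{"translation": [0, 0, 0], "roll": -0.5}, {"translation": [0, 0, 0], "roll": -0.5}]}}

```text
clock: 15.5
tcp_pos: [0.484, -0.1993, 0.1399]
eef_rot: [1.77, 2.596, -0.0]
contact_force: [-2.6, -3.9, 4.2]
grip_width: 0.199
grip_force: 80.2
```

```bash
python3 q.py
```

```text
t 15.5 tcp [ 0.484  -0.1993  0.1399] yaw y 21.43 tilt z [ 0. -0. -1.] F [-2.6 -3.9  4.2] w 0.199
T cm [ 0.02  0.05 -0.01] roll -51.47
[-0.918  0.85   0.609]
```

Exactly 0.6 N m; holding it.

>>> {"name": "servo_tool", "arguments": {"commands": [{"translation": [0, 0, 0], "roll": 0}, {"translation": [0, 0, 0], "roll": 0}, {"translation": [0, 0, 0], "roll": 0}, {"translation": [0, 0, 0], "roll": 0}, {"translation": [0, 0, 0], "roll": 0}, {"translation": [0, 0, 0], "roll": 0}]}}

```text
clock: 16.1
tcp_pos: [0.484, -0.1993, 0.1399]
eef_rot: [1.77, 2.595, -0.0]
contact_force: [-3.1, -3.8, 5.3]
grip_width: 0.201
grip_force: 80.2
```

```bash
python3 q.py
```

```text
t 16.1 tcp [ 0.484  -0.1993  0.1399] yaw y 21.41 tilt z [ 0. -0. -1.] F [-3.1 -3.8  5.3] w 0.201
T cm [ 0.02  0.06 -0.01] roll -51.49
[-0.915  0.89   0.667]
```

>>> {"name": "servo_tool", "arguments": {"commands": [{"translation": [0, -0.01, 0], "roll": -0.6}, {"translation": [0, -0.01, -0.05], "roll": -1.5}, {"translation": [0, -0.01, -0.3], "roll": -2}, {"translation": [0, -0.01, -0.7], "roll": -2}, {"translation": [0, -0.01, -1.2], "roll": -2}, {"translation": [0, -0.01, -1.7], "roll": -2}, {"translation": [0, -0.01, -2.2], "roll": -2}]}}

```text
clock: 16.8
tcp_pos: [0.4839, -0.1992, 0.1624]
eef_rot: [1.725, 2.626, 0.0]
contact_force: [-0.1, -0.1, -3.4]
grip_width: 0.198
grip_force: 78.8
```

```bash
python3 q.py
```

```text
t 16.8 tcp [ 0.4839 -0.1992  0.1624] yaw y 23.4 tilt z [ 0.  0. -1.] F [-0.1 -0.1 -3.4] w 0.198
T cm [0.01 0.06 2.24] roll -49.5
[-0.025 -0.035  0.015]
```

>>> {"name": "servo_tool", "arguments": {"commands": [{"translation": [0, 0, -1], "roll": 0}, {"translation": [0, 0, -2], "roll": 0}, {"translation": [0, 0, -3], "roll": 0}, {"translation": [0, 0, -4], "roll": 0}, {"translation": [-3, 0, -4.5], "roll": 0}, {"translation": [-6, 0, -5], "roll": 0}, {"translation": [-6, 0, -5], "roll": 0}, {"translation": [-6, 0, -5], "roll": 0}]}}

```text
clock: 17.6
tcp_pos: [0.5076, -0.2546, 0.212]
eef_rot: [-1.726, -2.625, -0.0]
contact_force: [-1.4, -0.2, -3.6]
grip_width: 0.199
grip_force: 78.9
```

```bash
python3 - <<'E'
from h import *
plan([.5255,.2223,.2],73.4)
s=cam('wrist'); P=cloud(s)
for src in (P,cloud(cam('top'))):
    d=np.linalg.norm(src[...,:2]-[.4841,-.1988],axis=-1); m=(d<.037)&(src[...,2]<.097)&(src[...,2]>.07)
    n,l,st,ce=cv2.connectedComponentsWithStats(m.astype(np.uint8))
    for k in range(1,n):
        if st[k,4]>4: q=src[l==k].mean(0); print(st[k,4],ce[k].round(1),q.round(4),np.degrees(np.arctan2(q[1]+.1988,q[0]-.4841)).round(1),d[l==k].mean())
E
```

```text
t 17.6 tcp [ 0.5076 -0.2546  0.212 ] yaw y 23.35 tilt z [-0.  0. -1.] F [-1.4 -0.2 -3.6] w 0.199
T cm [43.08 20.55  1.22] roll -50.05
111 [254.2  90.9] [ 0.4736 -0.1748  0.0879] 113.7 0.026349206964439383
85 [255.1 151.6] [ 0.4958 -0.2241  0.0888] -65.3 0.028019736554727233
5 [334.2 214.8] [ 0.5072 -0.1989  0.0951] -0.2 0.023202199471162605
30 [340.9 218.1] [ 0.4979 -0.2175  0.0939] -53.6 0.024519266389454987
6 [326.3 218.7] [ 0.4967 -0.1767  0.0953] 60.3 0.025515543933432833
5 [328.6 222.2] [ 0.4868 -0.1826  0.0965] 80.6 0.0165208066246074
10 [325.9 226.7] [ 0.4745 -0.1761  0.0882] 112.9 0.02476553602992517
6 [344.  226.7] [ 0.474  -0.2253  0.0952] -110.9 0.028494031850027607
5 [326.2 231.2] [ 0.4619 -0.1756  0.0956] 133.7 0.03225666761507963
```

>>> {"name": "servo_tool", "arguments": {"commands": [{"translation": [1.5, 0.7, 0], "roll": 0}, {"translation": [4, 2, 0], "roll": -3}, {"translation": [7, 3.4, 0], "roll": -6}, {"translation": [10, 4.8, 0], "roll": -9}, {"translation": [13, 6.2, 0], "roll": -12}, {"translation": [16, 7.6, 0], "roll": -16}, {"translation": [19, 9, 0], "roll": -20}, {"translation": [22, 10.5, 0], "roll": -24}]}}

```text
clock: 18.5
tcp_pos: [0.5156, -0.0073, 0.2121]
eef_rot: [1.131, 2.931, -0.0]
contact_force: [-0.0, 0.4, -2.8]
grip_width: 0.201
grip_force: 79.0
```

```bash
python3 -c "
from h import *
plan([.5255,.2223,.17],73.4)"
```

```text
t 18.5 tcp [ 0.5156 -0.0073  0.2121] yaw y 47.79 tilt z [ 0. -0. -1.] F [-0.   0.4 -2.8] w 0.201
T cm [14.7  17.67  4.21] roll -25.61
```

>>> {"name": "servo_tool", "arguments": {"commands": [{"translation": [2, 2.5, 0], "roll": -4}, {"translation": [4.3, 5.2, 0.5], "roll": -8}, {"translation": [6.7, 8, 1], "roll": -12}, {"translation": [9, 10.8, 1.5], "roll": -16}, {"translation": [11.3, 13.6, 2], "roll": -20}, {"translation": [13.3, 16, 3], "roll": -23}, {"translation": [14.7, 17.7, 4], "roll": -25.6}, {"translation": [14.7, 17.7, 4.2], "roll": -25.6}]}}

```text
clock: 19.3
tcp_pos: [0.5256, 0.2243, 0.1692]
eef_rot: [-0.449, -3.108, -0.002]
contact_force: [0.4, -0.3, -3.9]
grip_width: 0.199
grip_force: 79.2
```

>>> {"name": "servo_tool", "arguments": {"commands": [{"translation": [0, 0, 0], "roll": 0}, {"translation": [0, 0, 0], "roll": 0}, {"translation": [0, 0, 0], "roll": 0}]}}

```text
clock: 19.6
tcp_pos: [0.5282, 0.2186, 0.1703]
eef_rot: [0.465, 3.106, -0.0]
contact_force: [-0.6, -0.5, -4.0]
grip_width: 0.2
grip_force: 79.2
```

```bash
python3 -c "
from h import *
plan([.5257,.2223,.095],73.4)"
```

```text
t 19.6 tcp [0.5282 0.2186 0.1703] yaw y 72.97 tilt z [ 0.001 -0.    -1.   ] F [-0.6 -0.5 -4. ] w 0.2
T cm [0.35 0.28 7.53] roll -0.43
```

>>> {"name": "servo_tool", "arguments": {"commands": [{"translation": [0.35, 0.28, 1.5], "roll": -0.4}, {"translation": [0.35, 0.28, 3.5], "roll": -0.4}, {"translation": [0.35, 0.28, 5.5], "roll": -0.4}, {"translation": [0.35, 0.28, 7], "roll": -0.4}, {"translation": [0.35, 0.28, 7.5], "roll": -0.4}, {"translation": [0.35, 0.28, 7.5], "roll": -0.4}, {"translation": [0.35, 0.28, 7.5], "roll": -0.4}, {"translation": [0.35, 0.28, 7.5], "roll": -0.4}]}}

```text
clock: 20.4
tcp_pos: [0.5261, 0.2231, 0.0957]
eef_rot: [0.453, 3.108, 0.001]
contact_force: [0.5, -0.0, -4.1]
grip_width: 0.2
grip_force: 79.2
```

```bash
python3 -c "
from h import *
plan([.5255,.2223,.0742],73.4)"
```

```text
t 20.4 tcp [0.5261 0.2231 0.0957] yaw y 73.4 tilt z [ 0.001  0.001 -1.   ] F [ 0.5 -0.  -4.1] w 0.2
T cm [ 0.04 -0.09  2.15] roll -0.0
```

>>> {"name": "servo_tool", "arguments": {"commands": [{"translation": [0.04, -0.09, 0.5], "roll": 0}, {"translation": [0.04, -0.09, 0.9], "roll": 0}, {"translation": [0.04, -0.09, 1.2], "roll": 0}, {"translation": [0.04, -0.09, 1.5], "roll": 0}, {"translation": [0.04, -0.09, 1.8], "roll": 0}, {"translation": [0.04, -0.09, 2], "roll": 0}, {"translation": [0.04, -0.09, 2], "roll": 0}]}}

```text
clock: 21.1
tcp_pos: [0.5249, 0.222, 0.0745]
eef_rot: [-0.453, -3.108, 0.0]
contact_force: [-0.5, 0.3, -4.0]
grip_width: 0.204
grip_force: 79.2
```

>>> {"name": "servo_tool", "arguments": {"commands": [{"translation": [0, 0, 0.05], "roll": 0}, {"translation": [0, 0, 0.13], "roll": 0}, {"translation": [0, 0, 0.18], "roll": 0}, {"translation": [0, 0, 0.18], "roll": 0}, {"translation": [0, 0, 0.18], "roll": 0}]}}

```text
clock: 21.6
tcp_pos: [0.5252, 0.2222, 0.0739]
eef_rot: [0.453, 3.108, 0.0]
contact_force: [-4.6, -1.7, 10.5]
grip_width: 0.197
grip_force: 81.2
```

Seated at the original height. Releasing.

>>> {"name": "servo_tool", "arguments": {"commands": [{"translation": [0, 0, -0.05], "roll": 0}, {"translation": [0, 0, -0.05], "roll": 0}, {"translation": [0, 0, -0.05], "roll": 0}, {"translation": [0, 0, -0.05], "roll": 0}, {"translation": [0, 0, -0.05], "roll": 0}, {"translation": [0, 0, -0.05], "roll": 0}, {"translation": [0, 0, -0.05], "roll": 0}, {"translation": [0, 0, -0.05], "roll": 0}], "fingers": 1}}

```text
clock: 22.4
tcp_pos: [0.525, 0.2221, 0.0735]
eef_rot: [-0.453, -3.109, -0.0]
contact_force: [-0.7, 0.2, 0.4]
grip_width: 1.001
grip_force: 0.0
```

>>> {"name": "servo_tool", "arguments": {"commands": [{"translation": [0, 0, -1], "roll": 0}, {"translation": [0, 0, -3], "roll": 0}, {"translation": [0, 0, -6], "roll": 0}, {"translation": [0, 0, -9], "roll": 0}, {"translation": [0, 0, -12], "roll": 0}, {"translation": [0, 0, -14.6], "roll": 0}, {"translation": [0, 0, -14.6], "roll": 0}, {"translation": [0, 0, -14.6], "roll": 0}]}}

```text
clock: 23.2
tcp_pos: [0.5252, 0.222, 0.2204]
eef_rot: [0.453, 3.107, 0.001]
contact_force: [0.3, -0.2, 0.2]
grip_width: 0.994
grip_force: 0.0
```

```bash
python3 - <<'E'
from h import *
plan([.527,.2222,.074],73.6)
s=cam('wrist'); save(s['img'],'pics/w6.png',1.5); P=cloud(s)
d=np.linalg.norm(P[...,:2]-[.527,.222],axis=-1)
for n,a,b in(('handle',.117,.13),('rest',.028,.039)):
    m=(d<.09)&(P[...,2]>a)&(P[...,2]<b); k,l,st,c=cv2.connectedComponentsWithStats(m.astype(np.uint8)); m=l==1+st[1:,4].argmax()
    r=cv2.minAreaRect((P[m][:,:2]*1000).astype(np.float32)); print(n,m.sum(),np.round(r[0],1),np.round(r[1],1),round(r[2],1),P[m].mean(0).round(4))
E
```

```text
t 23.2 tcp [0.5252 0.222  0.2204] yaw y 73.4 tilt z [ 0.001  0.    -1.   ] F [ 0.3 -0.2  0.2] w 0.994
T cm [-0.15  0.06 14.64] roll -0.2
handle 699 [524.7 222.2] [17.8 31.4] 73.0 [0.5236 0.2223 0.1241]
rest 4315 [527.2 221.9] [ 74.2 110.9] 73.3 [0.5213 0.2237 0.0346]
```

View pics/w6.png

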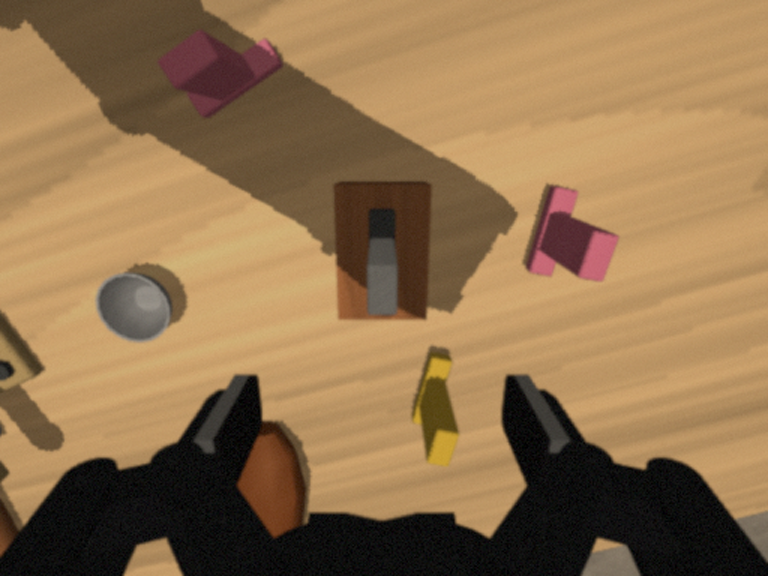

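The spanner stands back in its rest, with the handle at (382,275) looking as it did at the start. The gripper is clear and the tin hasn't moved.

```bash
python3 -c "
from station import manip
print(manip.sign_off())"
```

```text
the job is handed in; nothing more can be done
None
```

The job is handed in: I turned the ring with the seated spanner until it came up against its stop, held about 0.6 N m there for just over half a second (it briefly read 1.2 N m on first contact), and stood the spanner back in its rest; sign-off returned no verdict.

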